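# Bolt the sample box shut against its safety bar

### The arm

A 6-joint arm with a two-finger parallel gripper is mounted at the origin on a cart in front of the work surface, level with it; the furniture and walls round the work are solid. World frame = base frame: x ahead of the robot, y to its left, z up, the work surface at z = 0. Lengths are in m, angles in rad, forces in N, time in s.
With the tool pointing down it reaches from about 0.3 to 0.775 m from the base axis. Payload 14.6 kg.
Tool frame: the origin (TCP) lies at the very end of the fingers, on their centre line; the grasp point (between the pads) lies 19 mm behind it; z points along the fingers, x is the direction in which the jaws open and shut, and the axes are right-handed (so a half turn about z gives the same grasp; the last joint's range is limited). The gripper opens to 85 mm and grips with 20 to 120 N. Pads are 22 mm wide; open, the fingers measure 114 mm over their backs; the gripper's body (76 mm by 85 mm) begins 54 mm behind the grasp point. The pads swing forward as they close: fully open they stand 13 mm farther back than shut.
Start: joints at [-1.334, 0.3, 1.521, -0, 1.321, -0.067], TCP at [0.165, -0.525, 0.193] pointing down, gripper open.
Joint ranges: [-3.03, 3.03], [-0.79, 2.21], [0.23, 2.52], [-1.04, 4.18], [0, 3.07], [-2.55, 2.55]. Speed limits (rad/s): [2.22, 2.22, 2.57, 3.14, 3.14, 3.14].

### API

Orientations are given as [roll, pitch, yaw] about the fixed x, y, z axes, in that order (R = Rz(yaw) Ry(pitch) Rx(roll)).
In Python, from plant import arm, imaging gives the robot as it stands.
- The arm moves only by the shell command python3 -m creep 'ROWS' [FORCE]. ROWS is JSON, a list of rows, each a list of 3 entries, a list of its own where there are three numbers: the shift along the tool's x, y, z in m, then the turn, a rotation vector about the tool's x, y, z in rad, then the finger opening in m, from 0 to 0.0854. A call has 1 to 10 rows; each row shifts and turns the commanded pose from where the row before left it, along the tool's axes as they then stand; what a row does not reach is not made up. A row lasts 1/10 s, in which the tool goes at most 50 mm and 8.59 degrees, less where a joint would pass 70% of its speed; a pose out of reach is approached as far as the arm can. A call is refused whole if a number of a shift passes 0.05 or a number of a turn 0.15, either way. A call with a gripper value outside its range is refused whole. The fingers move at their own pace and stop on an object; FORCE is the grip in N (left out, the last holds). Time passes only in rows, so rows that do not move let the fingers close. It gives the time, the measured TCP pose, the force and the opening at its end, in the units of the state.
- arm.sense(): the state, without advancing time (a new reading comes with each control period).
- imaging.get_image(name): name is "scene" or "top"; returns the picture (384x512x3 uint8, red, green, blue); there is no depth.
- imaging.camera_info(name): a dict with "fx", "fy", "cx", "cy" (pixels), "pose" (4x4, takes a point from camera to world coordinates). Camera axes: x right, y down, z forward; pixel columns grow to the right and rows downward; lengths in m; the calibration is good to about 2 mm. A picture is of the moment at which its call begins. camera_info takes no time and is no camera call.
- arm.finish_job(): hands the job in, once; it reports no verdict.
The state is a dict: "time": time; "joint_pos": joint angles; "joint_vel": joint speeds; "joint_torque": joint torques, N m; "position": TCP position; "tool_rot": TCP orientation; "ft_force": force on the tool from outside, world axes, zero at the start; "torque": the same for the moment, N m; "finger_gap": finger opening in m.
Only numpy, scipy, OpenCV 4.12 (cv2) and the standard library are available. Lean on these libraries where they do the work, as an engineer would, in place of code of your own. Each camera call takes 0.05 s, during which the arm holds its last target.

### The job

Bolt the sample box shut: with one fingertip press the red spring bar all the way down, and keep it down while the other fingertip pushes the yellow tab until the bolt is fully home in its keeper; only then let the bar spring up to lock it, and draw clear. Nothing is to be gripped or lifted, and the vials, cup and bottle standing round the box stay where they are.

Things in the scene. Friction and masses are not known exactly. Their poses are not given: they have to be found in the camera images.
- sample_box: White sample box with a blue lid, fixed to the worktop: 150 mm (x) by 220 mm (y), flat top 60 mm up. Origin at the centre of its underside; z up. On top, along box y: the red safety bar (centre line x = -30 mm) and the steel bolt (x = +30 mm), which slides home along +y. The grey frame round the bar is 18 mm tall; the bridges over the rod at y = -50 and +50 mm are 20.5 mm tall.
- bar_top (a point): Centre of the top face of the red safety bar: 24 mm wide (box x), 100 mm long (box y), flat and level, 94 mm above the worktop when up; it goes straight down. It can be pressed anywhere along its length, and a fingertip may slide along it while pressing.
- safety_bar (a joint): How far the red bar is pressed down, in m: 0 up (its spring returns it), 0.012 fully down at its stop. The spring resists with 1.2 N at the top, 4 N at the bottom. While the bar is up a brass pawl on it blocks the bolt; pressed 0.0045 or deeper the bolt is free. With the bolt home the pawl rises behind it and locks it.
- tab_top (a point): Centre of the top of the yellow tab that moves the bolt: a plate 28 mm wide (box x), 8 mm thick (box y), its faces looking along box y, reaching from 74 to 102 mm above the worktop; the rod under it reaches 78 mm, its foot 79.5 mm. Tab and bar are 60 mm apart between centre lines (box x), with a free gap of 34 mm. At the start the tab is at box y = -3 mm.
- bolt (a joint): How far the bolt has slid toward the keeper (box +y), in m: 0 drawn back, 0.040 fully home against its stop. It stays where it is left; sliding it takes about 2 N. The pawl can rise behind it from 0.0375 on.
- keeper (a point): Centre of the steel keeper bridge on the white end of the box, into which the tip of the rod goes; 82 mm from the box's centre along its +y.
- vial_1_mid (a point): Brown glass vial with white cap, 23 mm diameter, 46 mm tall, standing loose on the worktop near the box, to be left alone. The point is its centre, half-way up.
- vial_3_mid (a point): Clear vial with white cap and pink contents, 23 mm diameter, 46 mm tall, standing loose on the worktop near the box, to be left alone. The point is its centre, half-way up.
- cup_mid (a point): White plastic sample cup, open at the top, 35 mm diameter, 36 mm tall, standing loose on the worktop near the box, to be left alone. The point is its centre, half-way up.
- diluent_mid (a point): Small white squeeze bottle with white cap, 35 mm diameter, 66 mm tall, standing loose on the worktop near the box, to be left alone. The point is its centre, half-way up.

How it is judged:
By the outcome, as a careful person would: the job done as asked, in the order asked, and still so for the second after the job is handed in, with the robot touching nothing.
It also fails if it takes over 32 s, if anything falls off the work surface, if the arm or the gripper's body presses on something with over 40 N, if the wrist force passes 120 N, or if a joint passes its speed limit or range.

## Working session

There is one attempt and no reset: what is moved stays moved. The work goes in short steps, Python scripts to look and compute and a shell command to move; the robot and the scene stay as the last step left them, time stands still between calls to the robot, and variables do not carry over. Pictures are saved under pics/ and viewed, and the job is handed in when it is done.

```bash
ls; mkdir -p pics; python3 - <<'E'
from plant import arm, imaging
import cv2, numpy as np
s=arm.sense(); print(s)
for n in ("scene","top"):
    im=imaging.get_image(n); cv2.imwrite(f"pics/{n}0.png",cv2.cvtColor(im,cv2.COLOR_RGB2BGR))
    i=imaging.camera_info(n); print(n,i)
E
```

```text
pics
{'time': 0.0, 'joint_pos': array([-1.33361532e+00,  3.00491735e-01,  1.52164119e+00,  1.30370090e-06,
        1.32070480e+00, -6.66190086e-02]), 'joint_vel': array([ 3.00632777e-04, -4.94097688e-05,  2.07978979e-03, -3.89382836e-04,
        1.29048990e-03, -5.85027002e-04]), 'joint_torque': array([-1.58336901e-03, -5.43500233e+01, -3.61789405e+01, -1.22435567e-04,
        4.03564060e-03,  7.38168268e-06]), 'position': array([ 0.16444721, -0.52451988,  0.1923846 ]), 'tool_rot': array([-3.14150851e+00,  1.24223219e-03, -1.26699658e+00]), 'ft_force': array([0.06447482, 0.25495284, 0.04973849]), 'torque': array([ 0.02335298, -0.03253941, -0.01646253]), 'finger_gap': 0.08531085019082361}
scene {'fx': 412.7850156232349, 'fy': 412.7850156232349, 'cx': 257.31042975648637, 'cy': 190.51974059136452, 'pose': array([[-0.6317366 , -0.44628301,  0.6338299 , -0.03515054],
       [-0.77508773,  0.35082755, -0.52550837,  0.52299246],
       [ 0.01216046, -0.82325665, -0.56753908,  0.59212857],
       [ 0.        ,  0.        ,  0.        ,  1.        ]])}
top {'fx': 453.54282517737073, 'fy': 453.54282517737073, 'cx': 249.06255716280535, 'cy': 191.41808834365807, 'pose': array([[ 0.01379388, -0.99509264,  0.09798151,  0.44130446],
       [-0.99964605, -0.01149456,  0.02399272,  0.04027054],
       [-0.02274873, -0.09827778, -0.99489898,  0.97370594],
       [ 0.        ,  0.        ,  0.        ,  1.        ]])}
```

View pics/scene0.png

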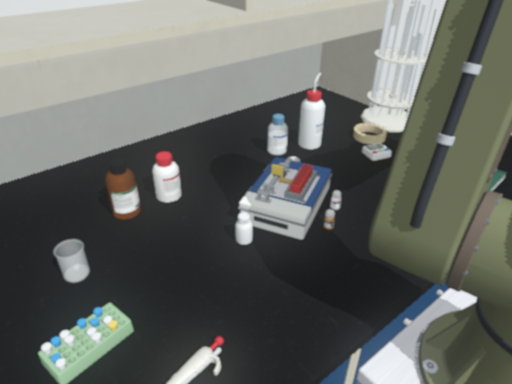

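View pics/top0.png

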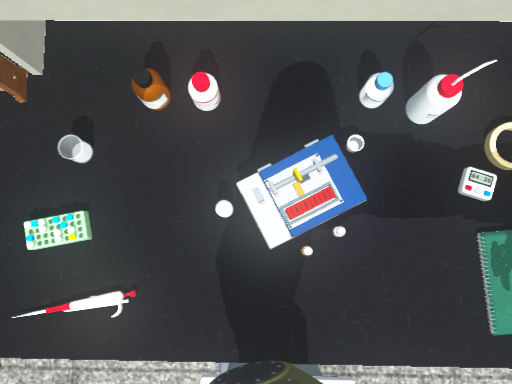

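The scene view shows the box at about (290,195), with the bar red at (300,180) and the tab yellow at (278,170). In the top view the box is centred near (302,192), with the white keeper end lower-left. The bar is at (312,204) and the tab at (297,175). I'll zoom in and measure.

```bash
cat > h.py <<'E'
import numpy as np, cv2
from plant import arm, imaging
def load(f): return cv2.imread(f)
def ray(n,u,v):
    i=imaging.camera_info(n); P=i['pose']
    d=P[:3,:3]@np.array([(u-i['cx'])/i['fx'],(v-i['cy'])/i['fy'],1]); return P[:3,3],d
def onz(n,u,v,z):
    o,d=ray(n,u,v); return o+d*(z-o[2])/d[2]
def proj(n,p):
    i=imaging.camera_info(n); P=i['pose']; q=P[:3,:3].T@(np.asarray(p)-P[:3,3])
    return np.array([i['fx']*q[0]/q[2]+i['cx'], i['fy']*q[1]/q[2]+i['cy']])
E
python3 - <<'E'
from h import *
t=load('pics/top0.png'); s=load('pics/scene0.png')
cv2.imwrite('pics/topz.png',cv2.resize(t[125:260,205:380],None,fx=4.4,fy=4.4,interpolation=cv2.INTER_CUBIC))
cv2.imwrite('pics/scenez.png',cv2.resize(s[145:250,225:350],None,fx=5.6,fy=5.6,interpolation=cv2.INTER_CUBIC))
for n,im,roi in (('top',t,(205,125,380,260)),('scene',s,(225,145,350,250))):
    x0,y0,x1,y1=roi; c=im[y0:y1,x0:x1]; h=cv2.cvtColor(c,cv2.COLOR_BGR2HSV)
    H,S,V=cv2.split(h)
    for nm,m,z in (('red',((H<8)|(H>172))&(S>130)&(V>80),.094),('yel',(H>18)&(H<32)&(S>140)&(V>90),.102),('blue',(H>100)&(H<125)&(S>130)&(V>60),.06)):
        m=m.astype(np.uint8); k,l,st,ce=cv2.connectedComponentsWithStats(m)
        for j in range(1,k):
            if st[j,4]<12: continue
            pts=np.argwhere(l==j)[:,::-1].astype(np.float32)+np.float32([x0,y0])
            print(n,nm,st[j,4],ce[j]+[x0,y0],'at z',onz(n,*(ce[j]+[x0,y0]),z).round(4))
            w=np.array([onz(n,u,v,z)[:2] for u,v in pts],np.float32)*1000
            print('   rect mm',cv2.minAreaRect(w))
E
```

```text
top red 557 [309.93716338 202.54219031] at z [ 0.5076 -0.0569  0.094 ]
   rect mm ((507.5817565917969, -56.79611587524414), (21.83551788330078, 99.24697875976562), 27.91172218322754)
top yel 109 [297.69724771 180.53211009] at z [ 0.5494 -0.0324  0.102 ]
   rect mm ((548.5230712890625, -32.74809646606445), (51.21476745605469, 16.400039672851562), 4.492507457733154)
top blue 2524 [324.83637084 178.43541997] at z [ 0.5594 -0.0906  0.06  ]Traceback (most recent call last):
  File "<stdin>", line 14, in <module>
  File "h.py", line 8, in onz
    o,d=ray(n,u,v); return o+d*(z-o[2])/d[2]
        ~~~^^^^^^^
  File "h.py", line 5, in ray
    i=imaging.camera_info(n); P=i['pose']
ValueError: time passes only in moves, steps and waits
```

```bash
ls pics
```

```text
scene0.png
scenez.png
top0.png
topz.png
```

```bash
sed -i 's/^def load/_C={n:imaging.camera_info(n) for n in ("scene","top")}\ndef load/; s/i=imaging.camera_info(n)/i=_C[n]/' h.py
python3 - <<'E'
from h import *
t=load('pics/top0.png'); s=load('pics/scene0.png')
for n,im,roi in (('scene',s,(225,145,350,250)),):
    x0,y0,x1,y1=roi; c=im[y0:y1,x0:x1]; h=cv2.cvtColor(c,cv2.COLOR_BGR2HSV)
    H,S,V=cv2.split(h)
    for nm,m,z in (('red',((H<8)|(H>172))&(S>130)&(V>80),.094),('yel',(H>18)&(H<32)&(S>140)&(V>90),.102)):
        m=m.astype(np.uint8); k,l,st,ce=cv2.connectedComponentsWithStats(m)
        for j in range(1,k):
            if st[j,4]<12: continue
            pts=np.argwhere(l==j)[:,::-1].astype(np.float32)+np.float32([x0,y0])
            print(n,nm,st[j,4],ce[j]+[x0,y0],'at z',onz(n,*(ce[j]+[x0,y0]),z).round(4))
# white/blue box outline in top
c=t; h=cv2.cvtColor(c,cv2.COLOR_BGR2HSV)
th=np.radians(27.9); bx=np.array([np.cos(th),np.sin(th)]); by=np.array([-np.sin(th),np.cos(th)])
bar=np.array([.5076,-.0569]); o=bar+.03*bx
print('origin',o)
def W(x,y,z): return np.r_[o+x*bx+y*by,z]
for n,im,(x0,y0),f,out in (('top',t,(205,125),4.4,'topz'),('scene',s,(225,145),5.6,'scenez')):
    z=cv2.imread(f'pics/{out}.png')
    def line(P,col):
        q=np.array([ (proj(n,p)-[x0,y0]+.5)*f for p in P]).astype(int); cv2.polylines(z,[q.reshape(-1,1,2)],True,col,1)
    line([W(a,b,.06) for a,b in((-.075,-.11),(.075,-.11),(.075,.11),(-.075,.11))],(0,255,0))
    line([W(a,b,.094) for a,b in((-.042,-.05),(-.018,-.05),(-.018,.05),(-.042,.05))],(0,255,0))
    line([W(a,b,.102) for a,b in((.016,-.007),(.044,-.007),(.044,.001),(.016,.001))],(255,0,255))
    cv2.imwrite(f'pics/{out}_o.png',z)
E
```

```text
scene red 304 [300.88157895 178.69078947] at z [ 0.4972 -0.0437  0.094 ]
origin [ 0.53411297 -0.04286211]
```

View pics/topz_o.png

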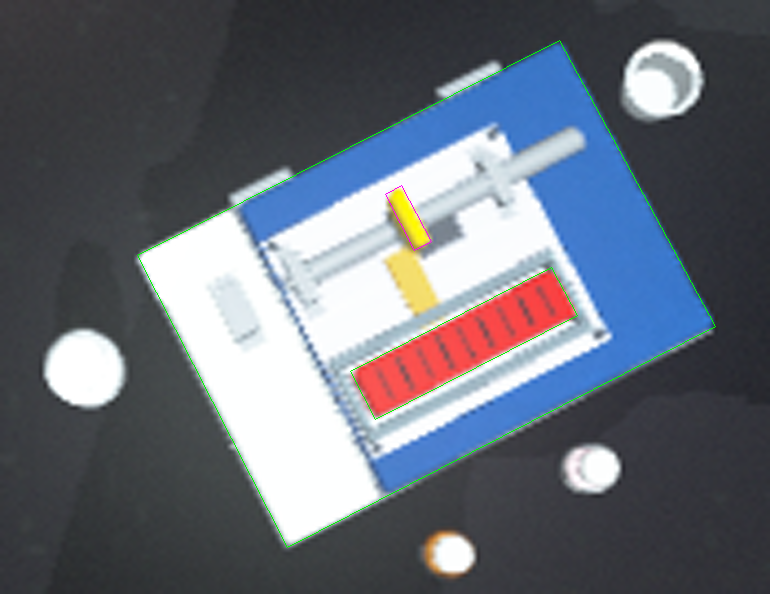

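View pics/scenez_o.png

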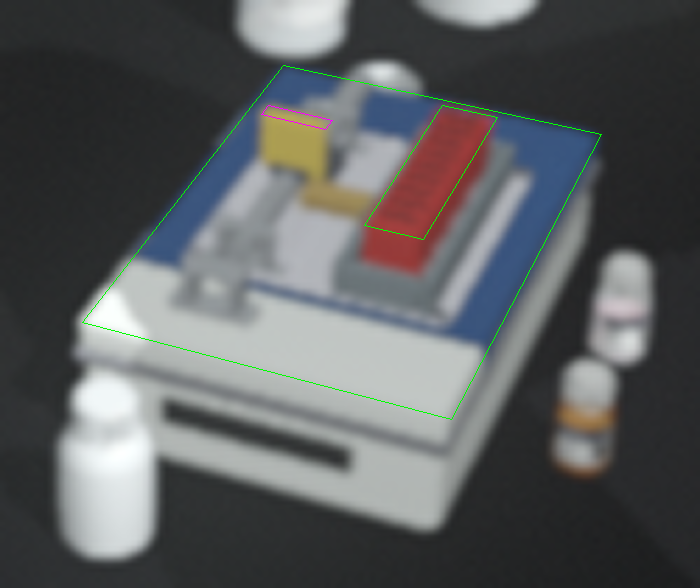

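The top-view outline fits the box, bar and tab to within about 1 mm. The box origin is about (0.534, -0.043) and its yaw about 27.9°. I'll carry the tool over the start point behind the tab, staying at height, while the fingers set to 46 mm.

```bash
python3 -m creep '[[[-0.0216,-0.0334,0],[0,0,0],0.046],[[-0.0216,-0.0334,0],[0,0,0],0.046],[[-0.0216,-0.0334,0],[0,0,0],0.046],[[-0.0216,-0.0334,0],[0,0,0],0.046],[[-0.0216,-0.0334,0],[0,0,0],0.046],[[-0.0216,-0.0334,0],[0,0,0],0.046],[[-0.0216,-0.0334,0],[0,0,0],0.046],[[-0.0216,-0.0334,0],[0,0,0],0.046],[[-0.0216,-0.0334,0],[0,0,0],0.046],[[-0.0216,-0.0334,0],[0,0,0],0.046]]' 20
```

```text
time: 1.1
position: [0.4193, -0.2173, 0.1929]
tool_rot: [3.141, 0.0, -1.267]
ft_force: [-1.0, -0.2, 0.2]
finger_gap: 0.0457
```

```bash
python3 -m creep '[[[-0.0216,-0.0334,0],[0,0,0],0.046],[[-0.0216,-0.0334,0],[0,0,0],0.046],[[-0.0216,-0.0334,0],[0,0,0],0.046],[[-0.0216,-0.0334,0],[0,0,0],0.046],[[-0.0216,-0.0334,0],[0,0,0],0.046],[[0,0,0],[0,0,-0.14],0.046],[[0,0,0],[0,0,-0.14],0.046],[[0,0,0],[0,0,-0.14],0.046],[[0,0,0],[0,0,-0.14],0.046],[[0,0,0],[0,0,-0.14],0.046]]' && python3 -m creep '[[[0,0,0],[0,0,-0.14],0.046],[[0,0,0],[0,0,-0.14],0.046],[[0,0,0],[0,0,-0.14],0.046],[[0,0,0],[0,0,-0.14],0.046],[[0,0,0],[0,0,-0.14],0.046],[[0,0,0],[0,0,-0.14],0.046],[[0,0,0],[0,0,-0.14],0.046],[[0,0,0],[0,0,-0.074],0.046],[[0,0,0],[0,0,0],0.046],[[0,0,0],[0,0,0],0.046]]'
```

```text
time: 2.1
position: [0.5455, -0.0657, 0.1926]
tool_rot: [3.141, 0.001, -0.561]
ft_force: [-0.6, 0.5, -0.2]
finger_gap: 0.0457
time: 3.1
position: [0.5456, -0.0658, 0.1928]
tool_rot: [-3.141, 0.0, 0.485]
ft_force: [-0.1, 0.4, 0.8]
finger_gap: 0.0462
```

```bash
python3 - <<'E'
from h import *
for n in ("scene","top"):
    im=imaging.get_image(n); cv2.imwrite(f"pics/{n}1.png",cv2.cvtColor(im,cv2.COLOR_RGB2BGR))
s=arm.sense(); print({k:np.round(s[k],4) for k in('time','position','tool_rot','ft_force','finger_gap','joint_pos')})
th=np.radians(27.9); bx=np.array([np.cos(th),np.sin(th)]); by=np.array([-np.sin(th),np.cos(th)])
o=np.array([.5341,-.0429]); d=s['position'][:2]-o; print('box xy',d@bx,d@by)
a=cv2.imread('pics/scene1.png')[90:250,200:380]; cv2.imwrite('pics/scene1z.png',cv2.resize(a,None,fx=3.6,fy=3.6,interpolation=cv2.INTER_CUBIC))
E
```

```text
{'time': np.float64(3.2), 'position': array([ 0.5456, -0.0658,  0.1929]), 'tool_rot': array([-3.1414e+00,  2.0000e-04,  4.8510e-01]), 'ft_force': array([ 1.1603, -0.6983,  0.4979]), 'finger_gap': np.float64(0.0461), 'joint_pos': array([-0.1866,  0.2992,  1.5222, -0.    ,  1.3205, -0.6717])}
box xy -0.0005404308635690551 -0.02559195292888083
```

```bash
python3 -m creep '[[[0,0,0.03],[0,0,0],0.046],[[0,0,0.03],[0,0,0],0.046],[[0,0,0.02],[0,0,0],0.046],[[0,0,0],[0,0,0],0.046],[[0,0,0],[0,0,0],0.046]]'; python3 - <<'E'
from h import *
for n in ("scene","top"):
    im=imaging.get_image(n); cv2.imwrite(f"pics/{n}2.png",cv2.cvtColor(im,cv2.COLOR_RGB2BGR))
a=cv2.imread('pics/scene2.png')[90:250,200:380]; cv2.imwrite('pics/scene2z.png',cv2.resize(a,None,fx=3.6,fy=3.6,interpolation=cv2.INTER_CUBIC))
E
```

```text
time: 3.7
position: [0.5459, -0.0658, 0.1137]
tool_rot: [3.141, -0.0, 0.486]
ft_force: [0.1, -0.3, 1.2]
finger_gap: 0.046
```

View pics/scene2z.png

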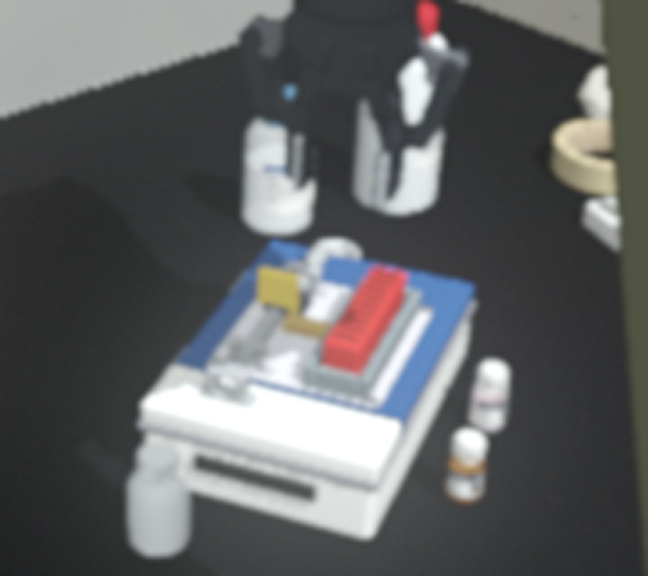

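View pics/top2.png

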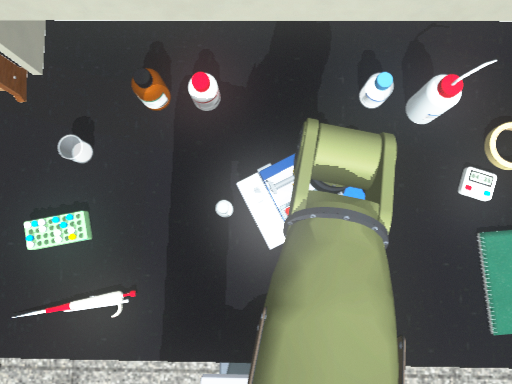

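The scene view shows the fingertips at about px (283,150) and (308,147), which looks high. I'll compare that with the reported TCP.

```bash
python3 - <<'E'
from h import *
p=arm.sense()['position']; th=.486; bx=np.array([np.cos(th),np.sin(th),0])
for z in (0.1137,.125,.16,.19): 
    q=p.copy(); q[2]=z
    print(z,proj('scene',q),proj('scene',q+.03*bx),proj('scene',q-.03*bx))
o=np.array([.5341,-.0429,0]);by=np.array([-np.sin(th),np.cos(th),0])
for a,b,z in((.03,-.003,.102),(-.03,-.05,.094),(-.03,.05,.094)): print(proj('scene',o+a*bx+b*by+[0,0,z]))
im=imaging.get_image("scene"); cv2.imwrite("pics/scene3.png",cv2.cvtColor(im,cv2.COLOR_RGB2BGR))
a=cv2.imread('pics/scene3.png')[90:250,200:380]; cv2.imwrite('pics/scene3z.png',cv2.resize(a,None,fx=3.6,fy=3.6,interpolation=cv2.INTER_CUBIC))
print(arm.sense()['time'],arm.sense()['position'])
E
```

```text
0.1137 [293.50285582 159.1176604 ] [281.25829445 156.44757026] [305.99356481 161.84142631]
0.125 [293.80909916 154.83257693] [281.47906518 152.18701694] [306.38870148 157.53168487]
0.16 [294.78463652 141.18245459] [282.1821326  138.61884023] [307.6477685  143.79908618]
0.19 [295.65484886 129.00608358] [282.80903939 126.52045267] [308.77136176 131.54409491]
[277.59586895 165.46147146]
[308.43540644 164.33406359]
[294.75731773 186.0682005 ]
3.85 [ 0.54631255 -0.06590174  0.11438717]
```

View pics/scene3z.png

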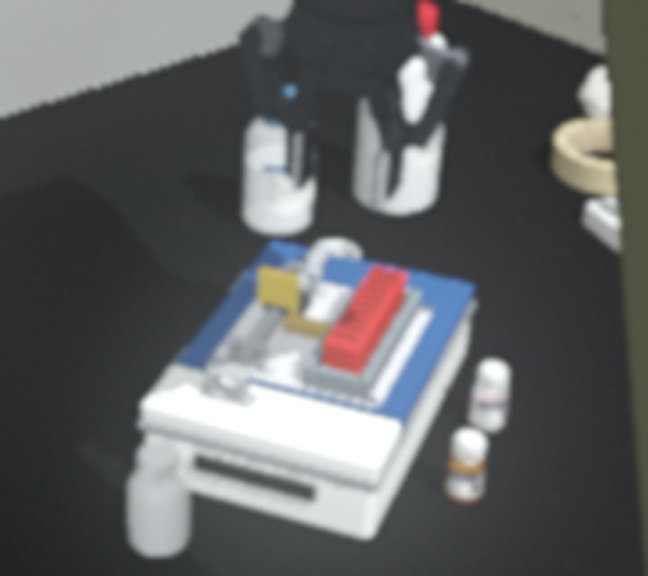

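```bash
python3 - <<'E'
import cv2,numpy as np
a=cv2.imread('pics/scene3.png')[90:190,250:340].astype(float)
a=(np.clip(a/255,0,1)**0.35*255).astype(np.uint8)
cv2.imwrite('pics/scene3e.png',cv2.resize(a,None,fx=6,fy=6,interpolation=cv2.INTER_CUBIC))
E
```

```text
(no output)
```

View pics/scene3e.png

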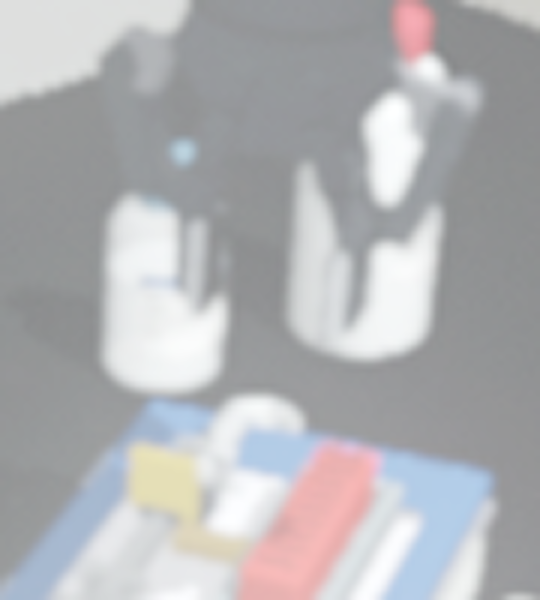

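```bash
python3 - <<'E'
from h import *
p=np.array([.5456,-.0658,.1929]); th=.486; bx=np.array([np.cos(th),np.sin(th),0])
print([proj('scene',p+k*bx).round(1) for k in(.03,-.03)])
for n,f in(('scene1','s1e'),('scene0','s0e')):
    a=cv2.imread(f'pics/{n}.png')[50:190,220:350].astype(float)
    a=(np.clip(a/255,0,1)**0.4*255).astype(np.uint8)
    cv2.imwrite(f'pics/{f}.png',cv2.resize(a,None,fx=4.2,fy=4.2,interpolation=cv2.INTER_CUBIC))
for u,v in((281.7,141.7),(306.7,146.7)):
  for z in (.107,.114,.15): print(u,z,onz('scene',u,v,z).round(4))
E
```

```text
[array([283.1, 125.5]), array([309.1, 130.5])]
281.7 0.107 [ 0.6358 -0.1103  0.107 ]
281.7 0.114 [ 0.6261 -0.1011  0.114 ]
281.7 0.15 [ 0.5763 -0.0541  0.15  ]
306.7 0.107 [ 0.5786 -0.1413  0.107 ]
306.7 0.114 [ 0.5698 -0.1317  0.114 ]
306.7 0.15 [ 0.5242 -0.0824  0.15  ]
```

View pics/s1e.png

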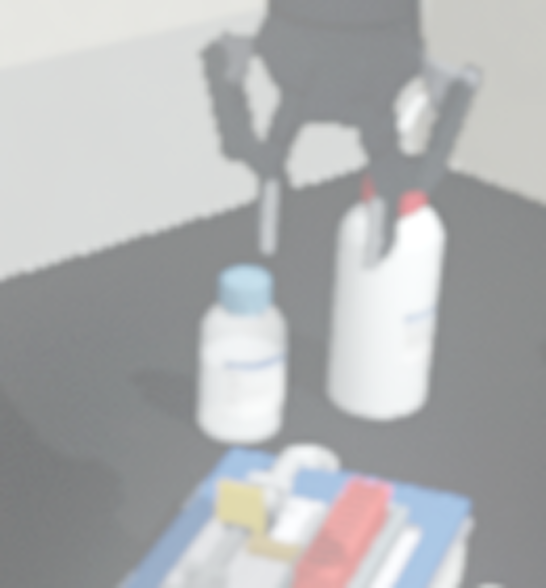

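Fingertips at px (283.6,110) and (309,113) in picture 1, and (282,142) and (307,147) in picture 3, sit about 15 px above where the reported TCP projects. Before going lower I'll test the scene calibration against fixed objects.

```bash
python3 - <<'E'
from h import *
# top: dil cap, vials caps, red cap bottle etc -> predicted scene px
for nm,(u,v),h in (('dil',(224.3,208.5),.066),('vial brown',(307,251),.046),('vial pink',(339,231.5),.046),('cup',(355.5,143.5),.036)):
    p=onz('top',u,v,h); b=p.copy(); b[2]=0
    print(nm,p.round(4),'scene top',proj('scene',p).round(1),'base',proj('scene',b).round(1))
th=np.radians(27.9); bx=np.array([np.cos(th),np.sin(th),0]); by=np.array([-np.sin(th),np.cos(th),0]); o=np.array([.5341,-.0429,0])
for x,y in((-.075,.11),(.075,.11),(-.075,-.11)):
    for z in(.06,0): print('corner',x,y,z,proj('scene',o+x*bx+y*by+[0,0,z]).round(1))
a=cv2.imread('pics/scene0.png')[140:260,220:360].astype(float)
a=(np.clip(a/255,0,1)**0.6*255).astype(np.uint8)
a=cv2.resize(a,None,fx=5,fy=5,interpolation=cv2.INTER_CUBIC)
for g in range(0,140,20): cv2.putText(a,str(220+g),(g*5,10),0,.4,(0,255,255),1); cv2.line(a,(g*5,0),(g*5,600),(0,90,90),1)
for g in range(0,120,20): cv2.putText(a,str(140+g),(0,g*5+10),0,.4,(0,255,255),1); cv2.line(a,(0,g*5),(700,g*5),(0,90,90),1)
cv2.imwrite('pics/s0g.png',a)
E
```

```text
dil [0.4957 0.1114 0.066 ] scene top [246.3 215.7] base [246.4 239.8]
vial brown [ 0.4129 -0.0563  0.046 ] scene top [330.5 211.9] base [328.2 228.2]
vial pink [ 0.4531 -0.121   0.046 ] scene top [336.6 193. ] base [334.3 208.8]
cup [ 0.6368 -0.1581  0.036 ] scene top [293.6 160.1] base [292.8 171.6]
corner -0.075 0.11 0.06 [305.1 219.5]
corner -0.075 0.11 0 [302.9 241.4]
corner 0.075 0.11 0.06 [239.3 202.1]
corner 0.075 0.11 0 [239.6 223.5]
corner -0.075 -0.11 0.06 [331.9 168.5]
corner -0.075 -0.11 0 [329.2 188.6]
```

View pics/s0g.png

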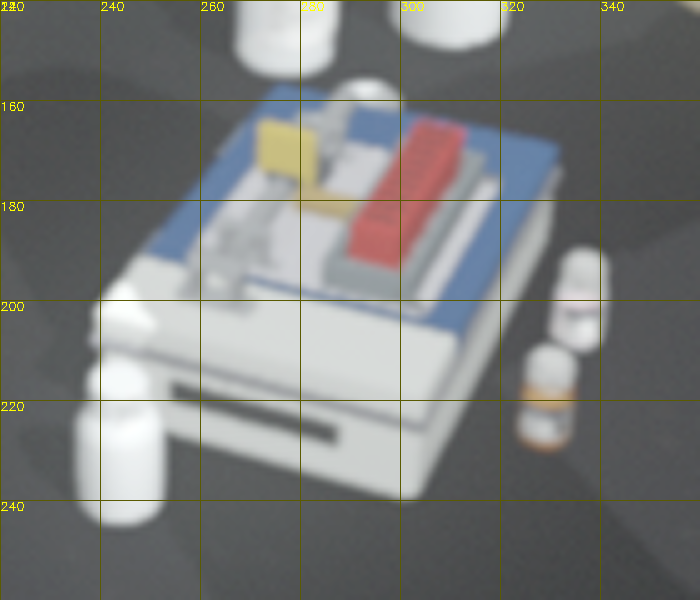

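The fixed objects project correctly in the scene view: diluent cap, vials, and the box base corner, predicted (303,241) and seen at (303,240). So the camera is right, and the fingertips really seem to sit about 35 mm above the reported TCP. The reported motion scale matches the pixels. I'll go down in small steps, checking force and picture, because the real tip is what matters.

```bash
python3 -m creep '[[[0,0,0.005],[0,0,0],0.046],[[0,0,0.005],[0,0,0],0.046],[[0,0,0.005],[0,0,0],0.046],[[0,0,0],[0,0,0],0.046],[[0,0,0],[0,0,0],0.046]]'; cat > look.py <<'E'
import sys
from h import *
k=sys.argv[1]; n=sys.argv[2] if len(sys.argv)>2 else 'scene'
im=imaging.get_image(n); im=cv2.cvtColor(im,cv2.COLOR_RGB2BGR); cv2.imwrite(f"pics/raw{k}.png",im)
u0,v0=(240,120) if n=='scene' else (205,125)
a=im[v0:v0+100,u0:u0+110].astype(float) if n=='scene' else im[v0:v0+135,u0:u0+175].astype(float)
a=(np.clip(a/255,0,1)**(.5 if n=='scene' else 1)*255).astype(np.uint8)
f=6 if n=='scene' else 4.4
a=cv2.resize(a,None,fx=f,fy=f,interpolation=cv2.INTER_CUBIC)
if n=='scene':
    for g in range(0,110,10): cv2.putText(a,str(u0+g),(g*6,10),0,.4,(0,255,255),1)
    for g in range(10,100,10): cv2.putText(a,str(v0+g),(0,g*6+4),0,.4,(0,255,255),1)
cv2.imwrite(f"pics/z{k}.png",a)
s=arm.sense(); print({q:np.round(s[q],4).tolist() for q in('time','position','tool_rot','ft_force','finger_gap')})
th=np.radians(27.9); bx=np.array([np.cos(th),np.sin(th)]); by=np.array([-np.sin(th),np.cos(th)])
d=s['position'][:2]-np.array([.5341,-.0429]); print('box xy',(d@bx).round(4),(d@by).round(4))
E
python3 look.py 4
```

```text
time: 4.35
position: [0.5456, -0.0658, 0.0979]
tool_rot: [-3.141, 0.0, 0.487]
ft_force: [1.0, 0.6, 0.2]
finger_gap: 0.046
{'time': 4.4, 'position': [0.5457, -0.0658, 0.098], 'tool_rot': [3.1416, -0.0, 0.487], 'ft_force': [0.078, 0.8421, -0.0628], 'finger_gap': 0.0463}
box xy -0.0005 -0.0257
```

View pics/z4.png

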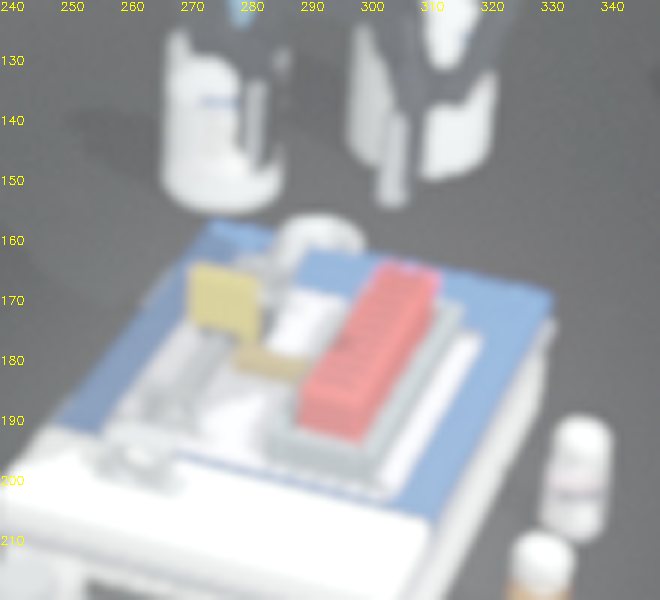

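Tips are at (281,148) and (303,154), with no contact force at reported z = 0.098. I'll continue down in steps.

```bash
python3 -m creep '[[[0,0,0.005],[0,0,0],0.046],[[0,0,0.005],[0,0,0],0.046],[[0,0,0.002],[0,0,0],0.046],[[0,0,0],[0,0,0],0.046],[[0,0,0],[0,0,0],0.046]]'; python3 look.py 5
```

```text
time: 4.9
position: [0.5457, -0.0658, 0.086]
tool_rot: [-3.142, 0.0, 0.487]
ft_force: [-0.1, -0.1, -0.9]
finger_gap: 0.0461
{'time': 4.95, 'position': [0.5457, -0.0658, 0.0861], 'tool_rot': [3.1415, -0.0002, 0.487], 'ft_force': [0.2038, 0.9015, -0.2656], 'finger_gap': 0.0462}
box xy -0.0004 -0.0257
```

View pics/z5.png

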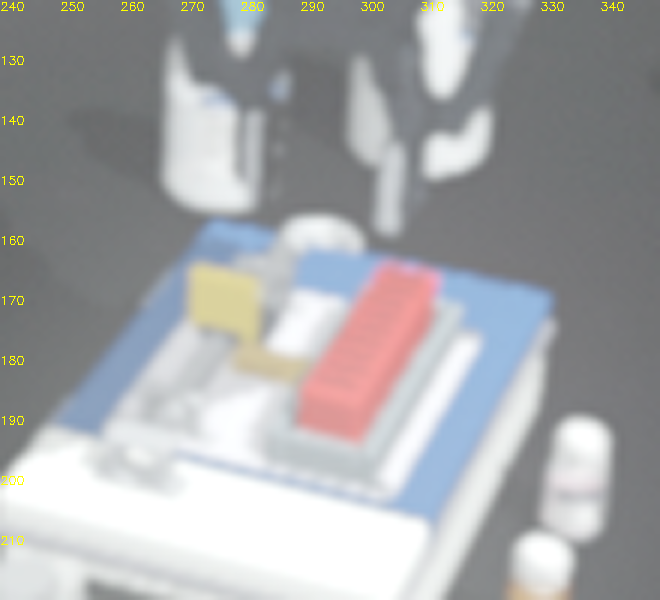

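```bash
python3 - <<'E'
from h import *
th=np.radians(27.9); bx=np.array([np.cos(th),np.sin(th)]); by=np.array([-np.sin(th),np.cos(th)])
for z in(.086,.092,.1,.11,.12,.13):
  for u,v in((303,159),(281,154)):
    p=onz('scene',u,v,z); d=p[:2]-[.5341,-.0429]; print(z,(u,v),p.round(3),'box',(d@bx).round(3),(d@by).round(3))
E
python3 - <<'E'
import sys; sys.path.insert(0,'.')
from h import *
im=imaging.get_image('top'); cv2.imwrite('pics/top6.png',cv2.cvtColor(im,cv2.COLOR_RGB2BGR))
a=cv2.imread('pics/top6.png')[100:300,200:420]
cv2.imwrite('pics/top6z.png',cv2.resize((np.clip(a/255.,0,1)**.6*255).astype(np.uint8),None,fx=3,fy=3,interpolation=cv2.INTER_CUBIC))
E
```

```text
0.086 (303, 159) [ 0.566 -0.119  0.086] box -0.007 -0.082
0.086 (281, 154) [ 0.618 -0.093  0.086] box 0.05 -0.083
0.092 (303, 159) [ 0.559 -0.111  0.092] box -0.01 -0.072
0.092 (281, 154) [ 0.61  -0.085  0.092] box 0.047 -0.073
0.1 (303, 159) [ 0.55  -0.101  0.1  ] box -0.014 -0.058
0.1 (281, 154) [ 0.599 -0.076  0.1  ] box 0.042 -0.06
0.11 (303, 159) [ 0.538 -0.088  0.11 ] box -0.018 -0.042
0.11 (281, 154) [ 0.587 -0.064  0.11 ] box 0.037 -0.043
0.12 (303, 159) [ 0.526 -0.076  0.12 ] box -0.023 -0.025
0.12 (281, 154) [ 0.574 -0.051  0.12 ] box 0.031 -0.026
0.13 (303, 159) [ 0.514 -0.063  0.13 ] box -0.027 -0.008
0.13 (281, 154) [ 0.561 -0.039  0.13 ] box 0.025 -0.009
```

View pics/top6z.png

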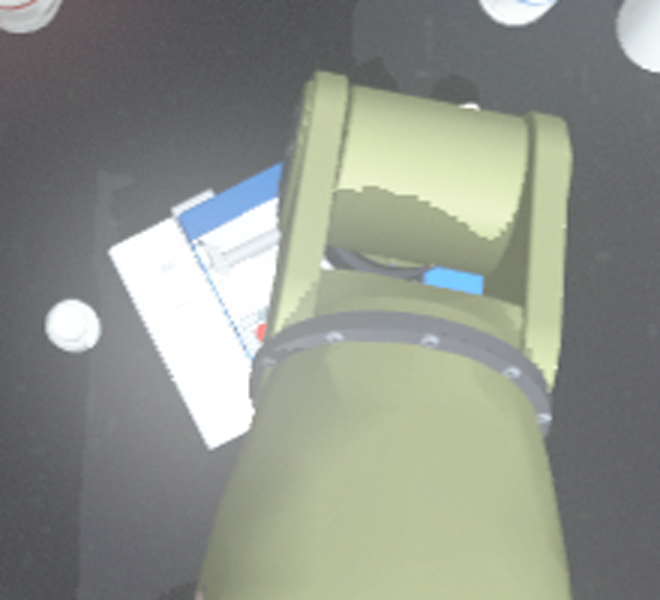

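Casting the tip pixels onto planes, at z = 0.12 both tips come out at box y = -25 mm and centred on x ≈ 0, exactly the reported xy. So the tips are about 34 mm above the reported TCP z and correct in xy. Bar contact should come at reported z ≈ 0.060. I'll continue carefully.

```bash
python3 -m creep '[[[0,0,0.005],[0,0,0],0.046],[[0,0,0.005],[0,0,0],0.046],[[0,0,0.005],[0,0,0],0.046],[[0,0,0.004],[0,0,0],0.046],[[0,0,0],[0,0,0],0.046],[[0,0,0],[0,0,0],0.046]]'; python3 look.py 7
```

```text
time: 5.6
position: [0.5457, -0.0658, 0.0669]
tool_rot: [-3.142, 0.0, 0.487]
ft_force: [0.1, -0.1, 0.5]
finger_gap: 0.0458
{'time': 5.65, 'position': [0.5458, -0.0658, 0.0671], 'tool_rot': [3.1415, -0.0001, 0.487], 'ft_force': [-0.5047, -0.1287, -0.161], 'finger_gap': 0.046}
box xy -0.0004 -0.0257
```

View pics/z7.png

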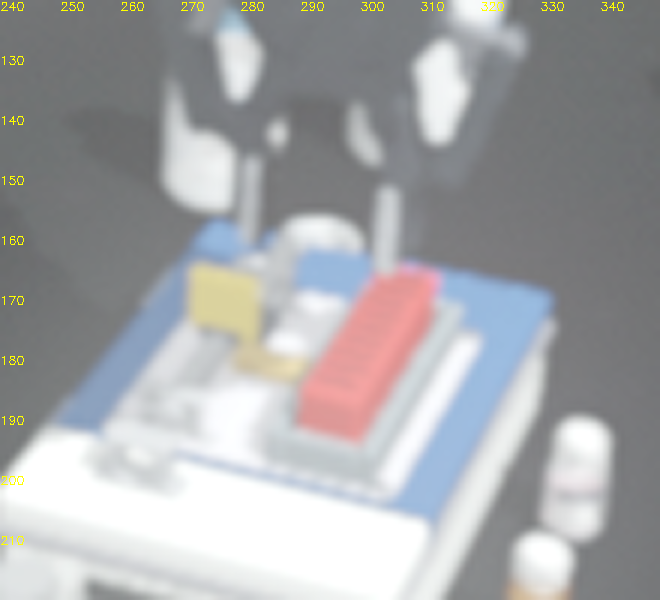

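```bash
python3 -m creep '[[[0,0,0.002],[0,0,0],0.046],[[0,0,0.002],[0,0,0],0.046],[[0,0,0],[0,0,0],0.046],[[0,0,0],[0,0,0],0.046]]'; python3 look.py 8
```

```text
time: 6.05
position: [0.5457, -0.0658, 0.063]
tool_rot: [-3.142, 0.0, 0.487]
ft_force: [-0.0, 0.5, 1.0]
finger_gap: 0.0457
{'time': 6.1, 'position': [0.5457, -0.0658, 0.063], 'tool_rot': [3.1415, -0.0001, 0.487], 'ft_force': [-0.0156, 0.7452, -0.0609], 'finger_gap': 0.0459}
box xy -0.0004 -0.0257
```

View pics/z8.png

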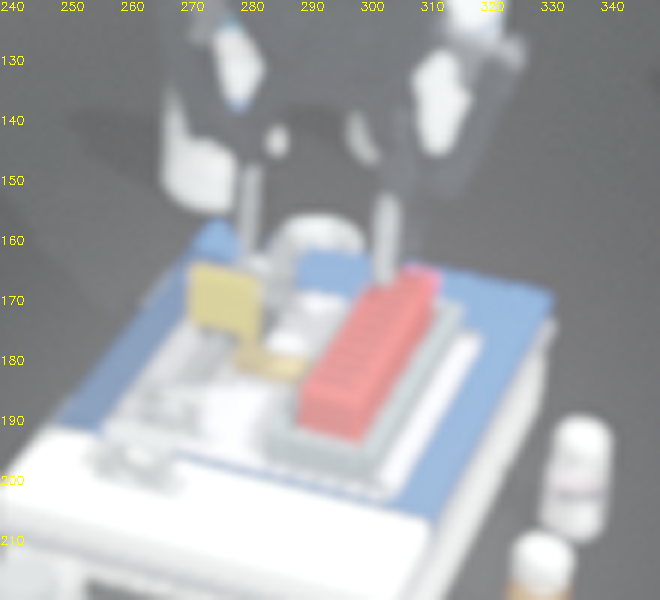

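```bash
python3 - <<'E'
from h import *
th=np.radians(27.9); bx=np.array([np.cos(th),np.sin(th)]); by=np.array([-np.sin(th),np.cos(th)])
for z in(.094,.097,.1):
  for u,v in((300.5,167),(304,168),(309,168),(278,163),(282,164)):
    p=onz('scene',u,v,z); d=p[:2]-[.5341,-.0429]; print(z,(u,v),'box',(d@bx).round(3),(d@by).round(3))
E
```

```text
0.094 (300.5, 167) box -0.017 -0.031
0.094 (304, 168) box -0.026 -0.03
0.094 (309, 168) box -0.036 -0.035
0.094 (278, 163) box 0.037 -0.026
0.094 (282, 164) box 0.027 -0.026
0.097 (300.5, 167) box -0.018 -0.026
0.097 (304, 168) box -0.027 -0.025
0.097 (309, 168) box -0.037 -0.03
0.097 (278, 163) box 0.036 -0.022
0.097 (282, 164) box 0.026 -0.021
0.1 (300.5, 167) box -0.019 -0.021
0.1 (304, 168) box -0.028 -0.02
0.1 (309, 168) box -0.039 -0.025
0.1 (278, 163) box 0.034 -0.017
0.1 (282, 164) box 0.024 -0.016
```

The right finger now occludes the bar's far corner at (302,167), so it is over the bar. The pads span box x of about -37..-18 and +24..+36. I'll shift 2 mm toward the bar side and press.

```bash
python3 -m creep '[[[-0.002,0,0.002],[0,0,0],0.046],[[0,0,0.002],[0,0,0],0.046],[[0,0,0.002],[0,0,0],0.046],[[0,0,0],[0,0,0],0.046],[[0,0,0],[0,0,0],0.046]]'; python3 -m creep '[[[0,0,0.002],[0,0,0],0.046],[[0,0,0.002],[0,0,0],0.046],[[0,0,0],[0,0,0],0.046],[[0,0,0],[0,0,0],0.046]]'; python3 look.py 9
```

```text
time: 6.6
position: [0.5439, -0.0667, 0.0569]
tool_rot: [-3.141, 0.0, 0.487]
ft_force: [0.2, 0.2, -0.8]
finger_gap: 0.0461
time: 7.0
position: [0.5439, -0.0667, 0.053]
tool_rot: [-3.142, 0.0, 0.487]
ft_force: [-0.6, -0.1, 0.9]
finger_gap: 0.046
{'time': 7.05, 'position': [0.5439, -0.0667, 0.053], 'tool_rot': [-3.1416, 0.0, 0.487], 'ft_force': [-0.555, -0.7948, 0.7708], 'finger_gap': 0.046}
box xy -0.0025 -0.0256
```

View pics/z9.png

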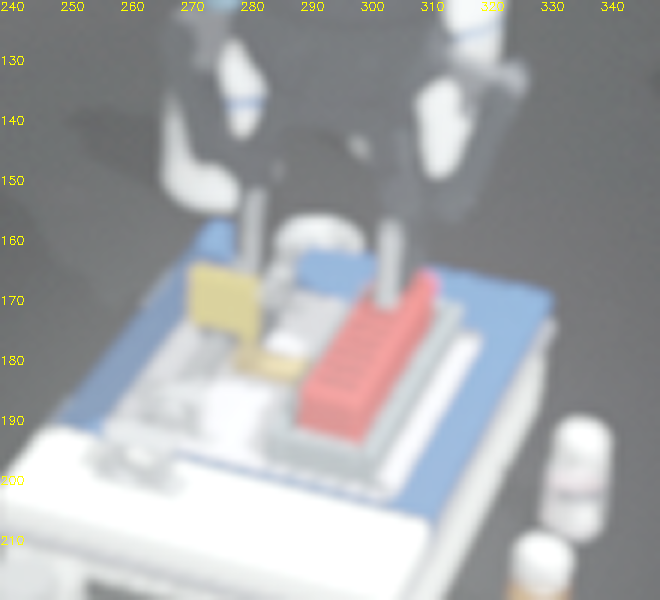

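```bash
python3 -m creep '[[[0,0,0.002],[0,0,0],0.046],[[0,0,0.002],[0,0,0],0.046],[[0,0,0],[0,0,0],0.046]]'; python3 -m creep '[[[0,0,0.002],[0,0,0],0.046],[[0,0,0],[0,0,0],0.046]]';python3 -m creep '[[[0,0,0.002],[0,0,0],0.046],[[0,0,0],[0,0,0],0.046]]'; python3 look.py 10
```

```text
time: 7.35
position: [0.5439, -0.0667, 0.0488]
tool_rot: [3.142, -0.0, 0.487]
ft_force: [0.4, -1.2, 2.0]
finger_gap: 0.0461
time: 7.55
position: [0.544, -0.0667, 0.0469]
tool_rot: [3.141, -0.0, 0.487]
ft_force: [0.4, -0.4, 2.9]
finger_gap: 0.0461
time: 7.75
position: [0.544, -0.0667, 0.0449]
tool_rot: [3.141, -0.0, 0.487]
ft_force: [0.7, 0.0, 1.9]
finger_gap: 0.0463
{'time': 7.8, 'position': [0.544, -0.0668, 0.045], 'tool_rot': [3.1415, -0.0001, 0.487], 'ft_force': [1.1349, -0.7055, 2.8282], 'finger_gap': 0.046}
box xy -0.0024 -0.0257
```

View pics/z10.png

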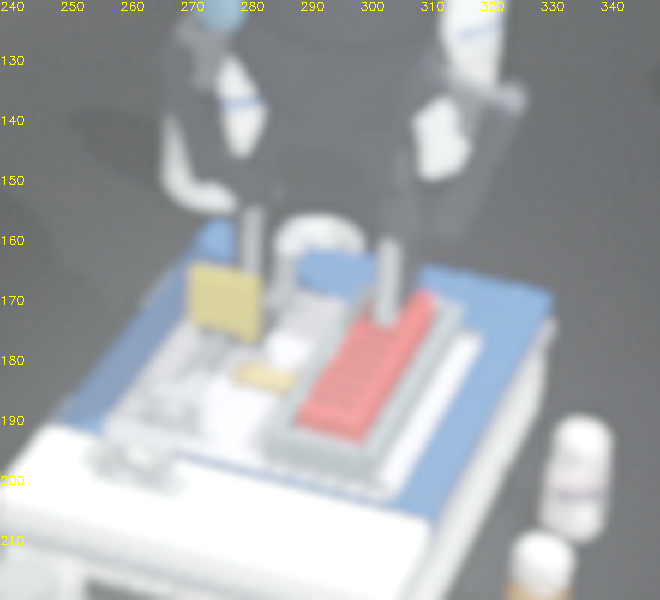

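Contact is confirmed: the bar is sinking into its frame (tip at (303,174)) and the force is rising as expected. I'll press on to the stop.

```bash
python3 -m creep '[[[0,0,0.002],[0,0,0],0.046],[[0,0,0.001],[0,0,0],0.046],[[0,0,0],[0,0,0],0.046]]';  python3 -m creep '[[[0,0,0.001],[0,0,0],0.046],[[0,0,0],[0,0,0],0.046]]'; python3 -m creep '[[[0,0,0.001],[0,0,0],0.046],[[0,0,0],[0,0,0],0.046]]'
```

```text
time: 8.1
position: [0.5439, -0.0667, 0.0419]
tool_rot: [3.142, -0.0, 0.487]
ft_force: [1.5, -0.0, 3.2]
finger_gap: 0.0461
time: 8.3
position: [0.544, -0.0667, 0.0412]
tool_rot: [3.141, -0.0, 0.487]
ft_force: [-0.0, -0.5, 6.5]
finger_gap: 0.0461
time: 8.5
position: [0.5443, -0.0669, 0.0409]
tool_rot: [3.141, -0.001, 0.487]
ft_force: [-2.2, -1.1, 14.4]
finger_gap: 0.046
```

The bar is at its stop: reported z has stalled at 0.041 and the force rose to 14 N. Now I'll slide toward the keeper, which is tool -y.

```bash
python3 -m creep '[[[0,-0.002,0],[0,0,0],0.046],[[0,-0.003,0],[0,0,0],0.046],[[0,-0.003,0],[0,0,0],0.046],[[0,-0.003,0],[0,0,0],0.046],[[0,-0.003,0],[0,0,0],0.046],[[0,-0.003,0],[0,0,0],0.046],[[0,-0.003,0],[0,0,0],0.046],[[0,0,0],[0,0,0],0.046]]'; python3 look.py 11
```

```text
time: 9.3
position: [0.5358, -0.0498, 0.0413]
tool_rot: [3.138, -0.002, 0.487]
ft_force: [2.6, -4.4, 10.9]
finger_gap: 0.0459
{'time': 9.35, 'position': [0.5358, -0.0498, 0.0413], 'tool_rot': [3.1386, -0.0023, 0.4872], 'ft_force': [1.8712, -4.9802, 11.2646], 'finger_gap': 0.0461}
box xy -0.0017 -0.0069
```

View pics/z11.png

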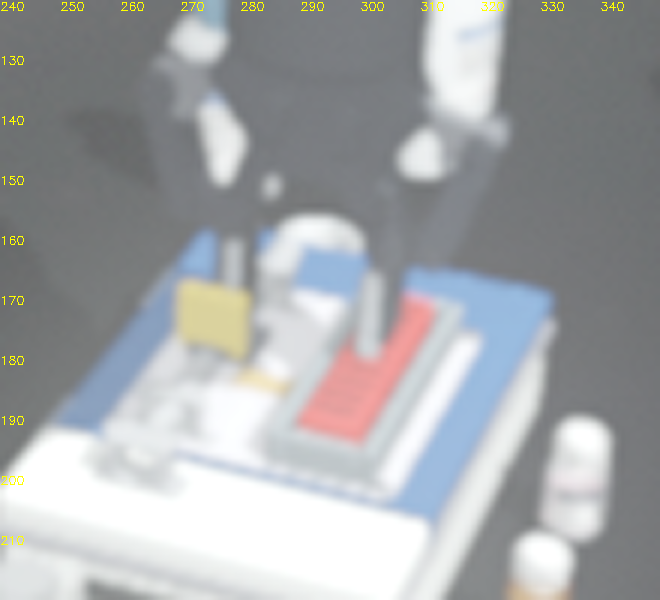

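The tab has moved about 11 mm (top corner now (268,167)) and the bar is still down at 11 N. I'll continue.

```bash
python3 -m creep '[[[0,-0.003,0],[0,0,0],0.046],[[0,-0.003,0],[0,0,0],0.046],[[0,-0.003,0],[0,0,0],0.046],[[0,-0.003,0],[0,0,0],0.046],[[0,-0.003,0],[0,0,0],0.046],[[0,-0.003,0],[0,0,0],0.046],[[0,-0.003,0],[0,0,0],0.046],[[0,-0.003,0],[0,0,0],0.046],[[0,-0.002,0],[0,0,0],0.046],[[0,0,0],[0,0,0],0.046]]'; python3 look.py 12
```

```text
time: 10.35
position: [0.5235, -0.0266, 0.0411]
tool_rot: [3.139, -0.002, 0.487]
ft_force: [2.8, -4.4, 11.1]
finger_gap: 0.0461
{'time': 10.4, 'position': [0.5235, -0.0266, 0.0411], 'tool_rot': [3.1392, -0.0021, 0.4872], 'ft_force': [2.5139, -3.6548, 10.8453], 'finger_gap': 0.0459}
box xy -0.0018 0.0194
```

View pics/z12.png

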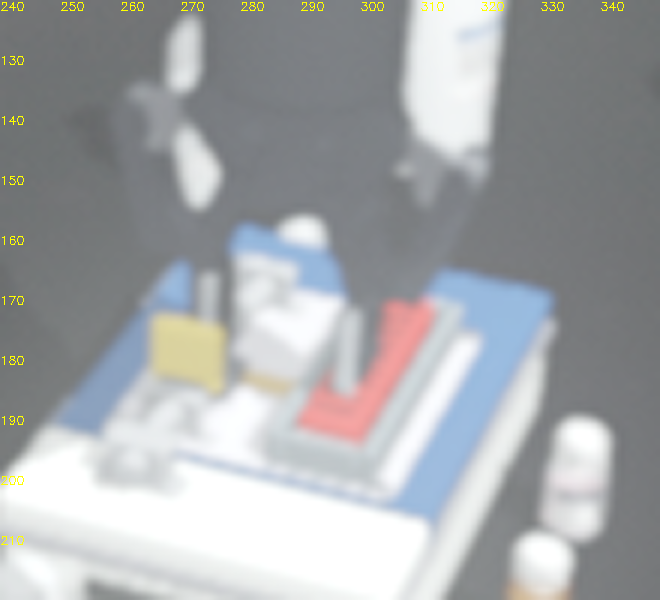

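```bash
for i in 1; do python3 -m creep '[[[0,-0.001,0],[0,0,0],0.046],[[0,-0.001,0],[0,0,0],0.046],[[0,0,0],[0,0,0],0.046]]'; done; python3 -m creep '[[[0,-0.001,0],[0,0,0],0.046],[[0,0,0],[0,0,0],0.046]]'; python3 -m creep '[[[0,-0.001,0],[0,0,0],0.046],[[0,0,0],[0,0,0],0.046]]'
```

```text
time: 10.7
position: [0.5231, -0.0257, 0.0411]
tool_rot: [3.138, -0.003, 0.487]
ft_force: [7.3, -10.4, 7.7]
finger_gap: 0.0458
time: 10.9
position: [0.523, -0.0256, 0.0412]
tool_rot: [3.136, -0.003, 0.486]
ft_force: [8.9, -18.7, 5.0]
finger_gap: 0.0458
time: 11.1
position: [0.523, -0.0255, 0.0412]
tool_rot: [3.135, -0.004, 0.486]
ft_force: [12.9, -24.0, 2.9]
finger_gap: 0.0461
```

```bash
python3 -m creep '[[[0,0.001,0.001],[0,0,0],0.046],[[0,0,0],[0,0,0],0.046]]'; python3 look.py 13; python3 - <<'E'
from h import *
th=np.radians(27.9); bx=np.array([np.cos(th),np.sin(th),0]); by=np.array([-np.sin(th),np.cos(th),0]); o=np.array([.5341,-.0429,0])
for y in(.0335,.037): print(y,[proj('scene',o+x*bx+(y+.004)*by+[0,0,.102]).round(1) for x in(.044,.016)])
im=imaging.get_image('top'); cv2.imwrite('pics/top14.png',cv2.cvtColor(im,cv2.COLOR_RGB2BGR))
a=cv2.cvtColor(im,cv2.COLOR_RGB2BGR)[150:250,220:340]; cv2.imwrite('pics/top14z.png',cv2.resize(a,None,fx=5.5,fy=5.5,interpolation=cv2.INTER_CUBIC))
E
```

```text
time: 11.3
position: [0.5231, -0.0255, 0.041]
tool_rot: [3.137, -0.003, 0.486]
ft_force: [3.2, -15.4, 17.3]
finger_gap: 0.0458
{'time': 11.35, 'position': [0.5231, -0.0255, 0.041], 'tool_rot': [3.1365, -0.0035, 0.4857], 'ft_force': [4.2028, -16.5229, 17.806], 'finger_gap': 0.0459}
box xy -0.0016 0.0206
0.0335 [array([265.3, 172.7]), array([277.1, 175.5])]
0.037 [array([264.7, 173.5]), array([276.5, 176.2])]
```

View pics/z13.png

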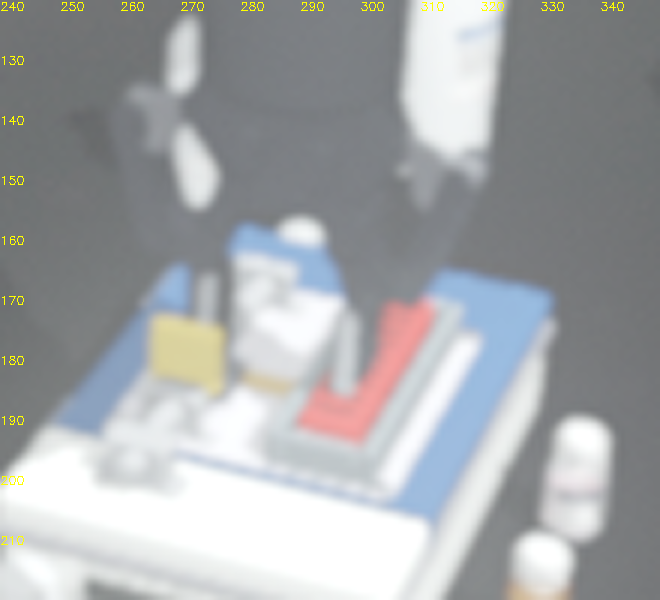

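View pics/top14z.png

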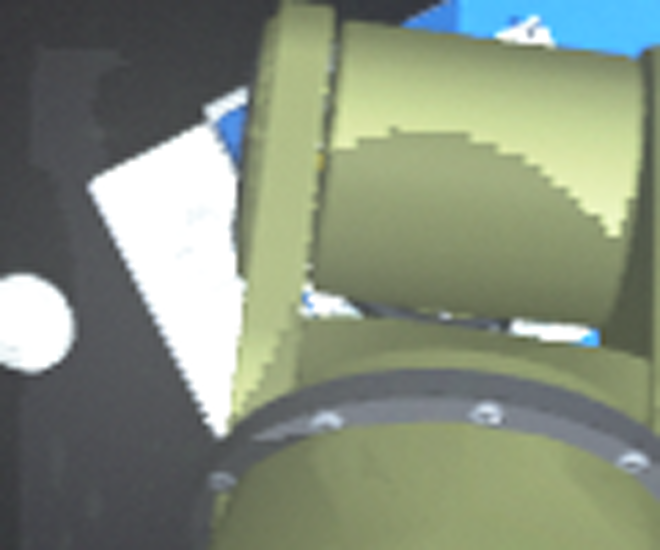

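```bash
cat > tab.py <<'E'
import sys
from h import *
th=np.radians(27.9); bx=np.array([np.cos(th),np.sin(th),0]); by=np.array([-np.sin(th),np.cos(th),0]); o=np.array([.5341,-.0429,0])
def cen(f):
    im=cv2.imread(f); h=cv2.cvtColor(im,cv2.COLOR_BGR2HSV); H,S,V=cv2.split(h)
    m=((H>17)&(H<34)&(S>90)&(V>70)).astype(np.uint8); m[:, :255]=0; m[:,292:]=0; m[:155]=0; m[198:]=0
    k,l,st,ce=cv2.connectedComponentsWithStats(m); j=1+st[1:,4].argmax(); return st[j],ce[j]
for f in sys.argv[1:]: print(f,*cen(f))
p0=proj('scene',o+.03*bx+.001*by+[0,0,.088])
for t in(.03,.035,.0375,.04): print(t,(proj('scene',o+.03*bx+(.001+t)*by+[0,0,.088])-p0).round(2))
E
python3 tab.py pics/raw7.png pics/raw8.png pics/raw11.png pics/raw12.png pics/raw13.png
```

```text
pics/raw7.png [272 165  17  17 118] [278.02542373 171.31355932]
pics/raw8.png [272 165  17  17 116] [278.12931034 171.4137931 ]
pics/raw11.png [270 167  12  12 107] [275.23364486 172.3364486 ]
pics/raw12.png [266 173  11  12 107] [271.11214953 177.93457944]
pics/raw13.png [266 173  11  12 105] [271.06666667 178.2       ]
0.03 [-4.71  6.44]
0.035 [-5.51  7.55]
0.0375 [-5.92  8.1 ]
0.04 [-6.33  8.66]
```

```bash
python3 - <<'E'
from h import *
def f(fn,u0,v0):
    im=cv2.imread(fn); H,S,V=cv2.split(cv2.cvtColor(im,cv2.COLOR_BGR2HSV))
    m=((H>17)&(H<34)&(S>90)&(V>70)); w=m[v0:v0+12,u0:u0+12]; ys,xs=np.nonzero(w); print(fn,w.sum(),xs.mean()+u0,ys.mean()+v0)
f('pics/raw7.png',272,165);f('pics/raw4.png',272,165); f('pics/raw11.png',270,167); f('pics/raw13.png',266,173)
E
```

```text
pics/raw7.png 101 277.08910891089107 169.9009900990099
pics/raw4.png 98 277.0408163265306 169.8877551020408
pics/raw11.png 107 275.23364485981307 172.33644859813083
pics/raw13.png 105 271.06666666666666 178.2
```

The tab shifted by (-6.0, +8.3) px. The prediction for 40 mm is (-6.3, +8.7), so the picture supports 38–40 mm. The bolt also ran into a hard stop at 27 N, where sliding takes about 2 N. Bolt home, bar still at its stop. I'll ease the push with the bar held down, then rise straight up.

```bash
python3 -m creep '[[[0,0.001,0],[0,0,0],0.046],[[0,0.001,0],[0,0,0],0.046],[[0,0.001,0],[0,0,0],0.046],[[0,0,0],[0,0,0],0.046]]'; python3 look.py 15; python3 tab.py pics/raw15.png | head -1
```

```text
time: 11.8
position: [0.5231, -0.0256, 0.0408]
tool_rot: [3.141, -0.002, 0.486]
ft_force: [-5.1, 4.9, 25.2]
finger_gap: 0.0458
{'time': 11.85, 'position': [0.5231, -0.0256, 0.0408], 'tool_rot': [3.1413, -0.0021, 0.4865], 'ft_force': [-6.0565, 5.1277, 25.1679], 'finger_gap': 0.0462}
box xy -0.0016 0.0204
pics/raw15.png [266 173  11  12 107] [271.13084112 178.02803738]
```

```bash
python3 -m creep '[[[0,0,-0.002],[0,0,0],0.046],[[0,0,-0.003],[0,0,0],0.046],[[0,0,-0.003],[0,0,0],0.046],[[0,0,-0.004],[0,0,0],0.046],[[0,0,-0.005],[0,0,0],0.046],[[0,0,-0.005],[0,0,0],0.046],[[0,0,-0.005],[0,0,0],0.046],[[0,0,-0.005],[0,0,0],0.046],[[0,0,0],[0,0,0],0.046]]'; python3 look.py 16; python3 tab.py pics/raw16.png | head -1
```

```text
time: 12.75
position: [0.5226, -0.0261, 0.0717]
tool_rot: [3.141, -0.001, 0.487]
ft_force: [0.2, -0.1, -0.2]
finger_gap: 0.0462
{'time': 12.8, 'position': [0.5225, -0.026, 0.0713], 'tool_rot': [3.1414, -0.0004, 0.487], 'ft_force': [0.2303, -0.2058, 0.2252], 'finger_gap': 0.0459}
box xy -0.0024 0.0204
pics/raw16.png [266 173  11  12 100] [270.91 178.28]
```

View pics/z16.png

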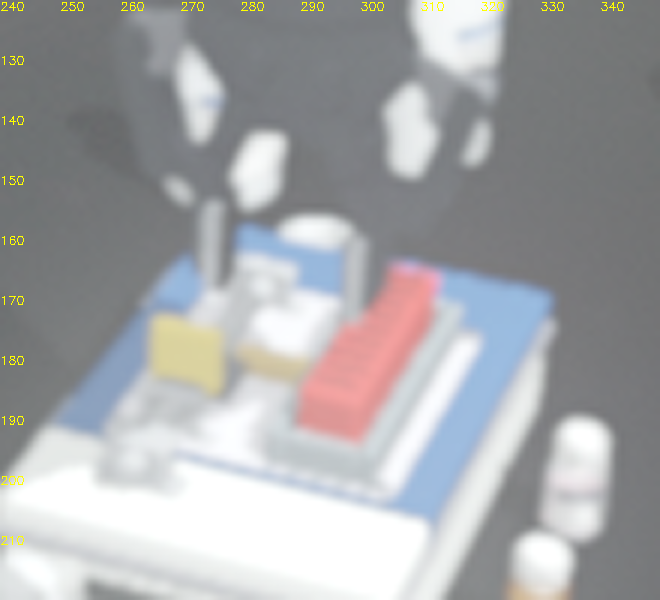

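The bar has sprung up (top edge back at (308,164)), the pawl is up behind the tab, and the tab has not moved. Drawing clear: up, then back toward the start.

```bash
python3 -m creep '[[[0,0,-0.03],[0,0,0],0.046],[[0,0,-0.03],[0,0,0],0.046],[[0,0,-0.03],[0,0,0],0.046],[[0,0,-0.03],[0,0,0],0.046],[[0,0,0],[0,0,0],0.046]]' && python3 -m creep '[[[-0.037,0.0153,0],[0,0,0],0.046],[[-0.037,0.0153,0],[0,0,0],0.046],[[-0.037,0.0153,0],[0,0,0],0.046],[[-0.037,0.0153,0],[0,0,0],0.046],[[-0.037,0.0153,0],[0,0,0],0.046],[[-0.037,0.0153,0],[0,0,0],0.046],[[-0.037,0.0153,0],[0,0,0],0.046],[[-0.037,0.0153,0],[0,0,0],0.046],[[0,0,0],[0,0,0],0.046],[[0,0,0],[0,0,0],0.046]]'; python3 look.py 17; python3 look.py 18 top; python3 tab.py pics/raw17.png | head -1
```

```text
time: 13.3
position: [0.5238, -0.0262, 0.1947]
tool_rot: [3.138, -0.005, 0.487]
ft_force: [1.1, -0.5, -0.4]
finger_gap: 0.0457
time: 14.3
position: [0.3176, -0.273, 0.1904]
tool_rot: [-3.141, 0.0, 0.485]
ft_force: [0.9, -0.4, 0.8]
finger_gap: 0.0464
{'time': 14.35, 'position': [0.3181, -0.2725, 0.1905], 'tool_rot': [-3.1408, 0.0001, 0.4865], 'ft_force': [-0.3609, -0.2455, 0.0617], 'finger_gap': 0.0462}
box xy -0.2983 -0.1018
{'time': 14.4, 'position': [0.3184, -0.2722, 0.1906], 'tool_rot': [-3.141, 0.0, 0.4876], 'ft_force': [0.5643, -0.1341, 0.2063], 'finger_gap': 0.0462}
box xy -0.2979 -0.1017
pics/raw17.png [266 173  11  12 104] [270.98076923 178.40384615]
```

View pics/z17.png

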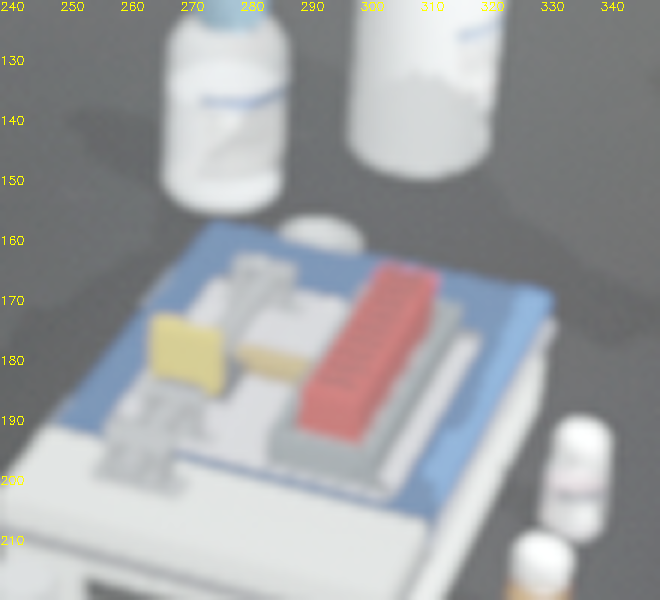

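View pics/z18.png

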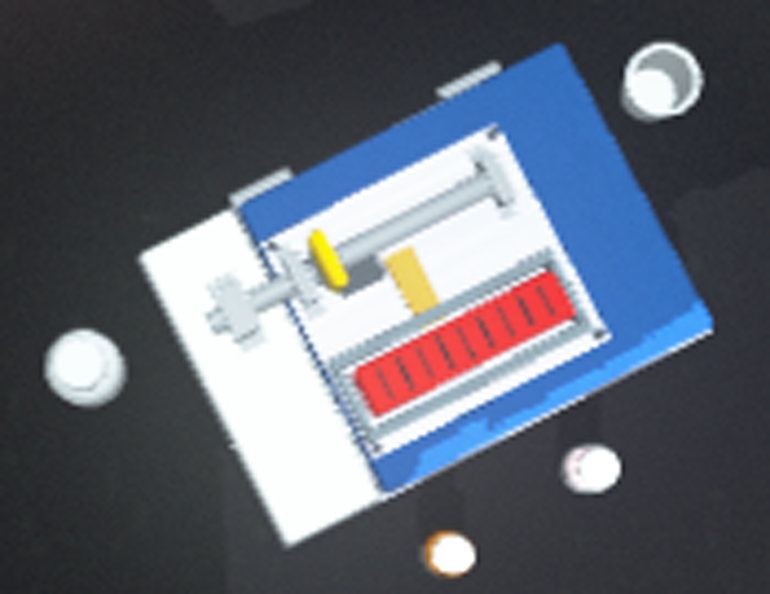

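The top view shows the rod through the keeper. The tab went from (408,218) to (327,260) in zoomed pixels, which is 20.7 px or about 40 mm. The bar is up, and the vials, cup and bottle are at the same pixels as before. I'm handing in.

```bash
python3 - <<'E'
from plant import arm
print(arm.finish_job(), arm.sense()['time'])
E
```

```text
the job is handed in; nothing more can be done
the job is handed in; nothing more can be done
```

The sample box is bolted and locked, and I handed the job in with the arm's clock at about 14.4 s of the 32 s limit. `finish_job()` gives no verdict, so this rests on my own checks.

**What I did:** One finger pressed the red bar to its stop, where z stalled and the force reached 14 N. With the bar held down, the other finger pushed the yellow tab until the bolt met a hard stop at about 27 N. I then eased the push, let the bar spring up and drew the arm clear.

**Last checks:**
- **Bolt:** in the top view the tab had moved about 40 mm and the rod was through the keeper. The scene view gave 38–39 mm, within its resolution.
- **Bar and lock:** the bar was back up with the pawl behind the bolt, and the tab had not moved.
- **Surroundings:** the vials, cup and bottle showed no visible shift in the top view, compared by eye. The arm was clear and the wrist force was near zero.

**What disagreed:**
- **Fingertip height:** the fingertips stood roughly 35–40 mm higher than the reported tool position, far more than the stated 13 mm swing of the pads explains. I went by the pictures and contact force instead of the reported height.
- **Force dip:** during the hard push the net vertical force fell briefly to about 3 N, below the bar's 4 N spring. The reported height stayed at the stop, and I pressed down further before releasing.

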